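Find the spring plunger gone weak and put it in the repair tray

TASK

One of the two blue spring plungers on the steel plate has a weak spring. Press the brass cap of the left one at least half-way down against the plate, let it up, and do the same with the right one (left and right as seen from the robot); then pick up the one that feels weak and stand it upright in the red tray. Leave the firm one standing where it is.

Things in the scene. Friction and masses are not known exactly. Their poses are not given: they have to be found in the camera images.
- plunger_a_mid (a point): one of two loose spring plungers that look alike (either may be weak, either on the left): upright blue cylinder 28 mm across, 9 to 46 mm above its underside, on a round foot 40 mm across; brass cap 21 mm across on a rod out of its top; 64 mm tall, 0.12 kg. Point on the axis, 25 mm above the underside, 39 mm below the top of the released cap; z up. Grasp across the cylinder
- plunger_b_mid (a point): one of two loose spring plungers that look alike (either may be weak, either on the left): upright blue cylinder 28 mm across, 9 to 46 mm above its underside, on a round foot 40 mm across; brass cap 21 mm across on a rod out of its top; 64 mm tall, 0.12 kg. Point on the axis, 25 mm above the underside, 39 mm below the top of the released cap; z up. Grasp across the cylinder
- plunger_a_cap (a joint): travel of the brass cap of plunger_a (m): 0 released, 0.012 fully down; sprung, comes back by itself. A good spring needs about 1 N to start and 12 N fully down (6.4 N half-way); a weak one 0.4 N to start and 2.2 N fully down, then the stop
- plunger_b_cap (a joint): travel of the brass cap of plunger_b (m): 0 released, 0.012 fully down; sprung, comes back by itself. A good spring needs about 1 N to start and 12 N fully down (6.4 N half-way); a weak one 0.4 N to start and 2.2 N fully down, then the stop
- test_plate: fixed plain steel plate with four small dark screw heads, 90 x 190 x 10 mm; origin at the centre of its underside on the worktop, z up (its top is 10 mm above the origin), y along its long side towards the robot's left: the left plunger stands about 50 mm to +y, the right one about 50 mm to -y
- repair_tray: red open tray, 115 (x) x 135 (y) x 24 mm outside, walls and floor 4 mm thick, empty, fixed to the worktop; origin at the centre of its underside, z up
Things that resemble listed ones, but are neither listed nor needed, are in the scene too. Leave any orange look-alike of the part that bears plunger_a_mid alone.

How it is judged:
On the way, in this order (a step that is already met when the one before it is completed fails the run):
1. the left plunger's cap is pressed down (4 mm or more) while it stands on the plate (((value of joint plunger_a_cap above 0.004 m and angle between plunger_a_mid's own z axis and vertical below 0.2 rad and y of plunger_a_mid in the frame of test_plate above 0.01 m) or (value of joint plunger_b_cap above 0.004 m and angle between plunger_b_mid's own z axis and vertical below 0.2 rad and y of plunger_b_mid in the frame of test_plate above 0.01 m))), for 0.05 s.
2. then the right plunger's cap is pressed down (4 mm or more) while it stands on the plate (((value of joint plunger_a_cap above 0.004 m and angle between plunger_a_mid's own z axis and vertical below 0.2 rad and y of plunger_a_mid in the frame of test_plate below -0.01 m) or (value of joint plunger_b_cap above 0.004 m and angle between plunger_b_mid's own z axis and vertical below 0.2 rad and y of plunger_b_mid in the frame of test_plate below -0.01 m))), for 0.05 s.
At the end, for the whole second after the job is handed in: The plunger with the weak spring stands upright (within 10 degrees) on the floor of the red tray, the firm one stands upright on the plate within 25 mm of where it began, and both caps are up (x of plunger_b_mid in the frame of repair_tray between -0.05 and 0.05 m and y of plunger_b_mid in the frame of repair_tray between -0.06 and 0.06 m and z of plunger_b_mid in the frame of repair_tray between 0.022 and 0.034 m and angle between each of plunger_b_mid, plunger_a_mid's own z axis and vertical below 0.17 rad and distance of plunger_a_mid from where it was at the start of the episode below 0.025 m and value of joint each of plunger_a_cap, plunger_b_cap below 0.002 m); the robot touches nothing.
It fails at once if a plunger is tipped over (angle between plunger_a_mid's own z axis and vertical above 0.7 rad).
It fails at once if a plunger is tipped over (angle between plunger_b_mid's own z axis and vertical above 0.7 rad).
It also fails if it takes over 51 s, if anything falls off the work surface, if the arm or the gripper's body presses on something with over 40 N, if the wrist force passes 120 N, or if a joint passes its speed limit or range.

ROBOT

A 6-joint arm with a two-finger parallel gripper is mounted at the origin on a cart in front of the work surface, level with it; the furniture and walls round the work are solid. World frame = base frame: x ahead of the robot, y to its left, z up, the work surface at z = 0. Lengths are in m, angles in rad, forces in N, time in s.
With the tool pointing down it reaches from about 0.375 to 0.925 m from the base axis. Payload 5.7 kg.
Tool frame: the origin (TCP) lies midway between the tips of the shut fingers; the grasp point (between the pads) lies 19 mm behind it; z points along the fingers, y is the line along which they close (so a half turn about z gives the same grasp; the last joint's range is limited). The gripper opens to 88 mm and grips with 3 to 60 N. Pads are 20 mm wide; open, the fingers measure 115 mm over their backs; the gripper's body (75 mm by 178 mm) begins 61 mm behind the grasp point.
Start: joints at [-1.268, 0.359, 1.51, -0, 1.272, -0.115], TCP at [0.243, -0.548, 0.223] pointing down, gripper open.
Joint ranges: [-2.97, 2.97], [-1.01, 2.36], [0.21, 2.38], [-0.96, 4.11], [0.2, 2.71], [-2.98, 2.98]. Speed limits (rad/s): [2.39, 2.39, 3.14, 3.14, 3.14, 3.14].

INTERFACE

Orientations are given as a unit quaternion [x, y, z, w].
In Python, from bench import move_ptp, servo_line, goto_joints, move_gripper, sleep, inverse_kinematics, capture, PlanningError, close_job, spot_in, silhouettes, current_clock, current_joint_pos, current_qvel, current_joint_torque, current_position, current_orientation, current_force, current_torque, current_finger_gap, current_grip_force gives the robot as it stands. Calls block until the motion is done:
- move_ptp(position, orientation): joint-space move of the TCP to a pose.
- servo_line(position, orientation=None, rate=0.15, contact_N=None): straight line of the TCP; orientation=None keeps the orientation; rate is the mean speed in m/s. With contact_N (N) it stops when the force on the tool has changed by that much, and returns True; else False.
- goto_joints(angles): joint-space move.
- move_gripper(opening): finger opening in m; the grip force is fixed at half the most; returns when the fingers have stopped.
- sleep(seconds).
- inverse_kinematics(position, orientation): joint angles nearest the present ones, or None.
- capture(name): name is "side" or "top" or "wrist"; returns a dict with "image" (420x560x3 uint8, blue, green, red), "range_z" (420x560 float32, m along the optical axis (not along the pixel's ray), 0 where there is no reading), "intrinsics" (3x3 intrinsics, pixels), "R" (3x3) and "t" (3): a world point X has camera coordinates R X + t. Camera axes: x right, y down, z forward; pixel columns grow to the right and rows downward; lengths in m; the calibration is good to about 2 mm. A picture is of the moment at which its call begins.
A pose or a line that the arm cannot do raises PlanningError and nothing moves.
- close_job(): hands the job in; it is judged then, once.
Trained networks look in the newest picture that a camera, given by its name, has taken for a name from the list of things; names that differ only in an ending like _2 or _b are one class to them, and where a whole thing is asked for, a point or a joint stands for the part that bears it (a point fixed in the world has none). Each returns a list of dicts, best first, with "conf" (0 to 1); they miss things now and then, are a little off and sometimes report something else, mostly with a low value. They report only what shows in the picture. A call takes as long as a camera call. They do not tell look-alikes from the thing itself.
- spot_in(camera, query): "xy" ([column, row] in pixels, amid what is visible of it).
- silhouettes(camera, query): "region" (420x560 bool, what is visible of it) and "xy" ([column, row] in pixels, amid what is visible of it).
Readings, each from a call of its own:
- current_clock(): time.
- current_joint_pos(): joint angles.
- current_qvel(): joint speeds.
- current_joint_torque(): joint torques, N m.
- current_position(): TCP position.
- current_orientation(): TCP orientation.
- current_force(): force on the tool from outside, world axes, zero at the start.
- current_torque(): the same for the moment, N m.
- current_finger_gap(): finger opening in m.
- current_grip_force(): force on a finger pad.
Only numpy, scipy, OpenCV 4.12 (cv2) and the standard library are available. Lean on these libraries where they do the work, as an engineer would, in place of code of your own. Each camera call takes 0.05 s, during which the arm holds its last target. There are 200 camera calls.

## Working session

There is one attempt and no reset: what is moved stays moved. The work goes in short steps, each a Python script; the robot and the scene stay as the last script left them, time stands still between calls to the robot, and variables do not carry over. Pictures are saved under pics/ and viewed, at most 10 in all, crops included, and the job is handed in when it is done.

```bash
mkdir -p pics; cat > h.py <<'E'
from bench import *
import numpy as np, cv2
def pt(c,uv,z=None):
    # pixel -> world, by depth, or on plane of height z
    K,R,t=np.array(c["intrinsics"]),np.array(c["R"]),np.array(c["t"])
    ray=R.T@np.linalg.solve(K,[uv[0],uv[1],1.0]); o=-R.T@t
    s=(z-o[2])/ray[2] if z is not None else c["range_z"][int(uv[1]),int(uv[0])]
    return o+s*ray
def cloud(c,m):
    v,u=np.nonzero(m&(c["range_z"]>0)); d=c["range_z"][v,u]
    K,R,t=np.array(c["intrinsics"]),np.array(c["R"]),np.array(c["t"])
    return (np.linalg.solve(K,np.stack([u,v,np.ones_like(u)]).astype(float))*d-t[:,None]).T@R
E
python3 - <<'E'
from h import *
print(current_clock(),current_orientation())
for n in("top","side"):
    c=capture(n); cv2.imwrite(f"pics/{n}0.png",c["image"])
    for q in("plunger_a_mid","test_plate","repair_tray"):
        for s in silhouettes(n,q):
            p=cloud(c,s["region"])
            if len(p): print(n,q,round(s["conf"],2),np.round(s["xy"]),"lo",np.percentile(p,2,0).round(3),"hi",np.percentile(p,98,0).round(3))
E
```

```text
0.0 [ 9.78256349e-01  2.07397383e-01 -9.34052804e-05 -9.12088106e-04]
top plunger_a_mid 0.55 [272. 168.] lo [ 0.627 -0.203  0.002] hi [ 0.653 -0.167  0.066]
top plunger_a_mid 0.52 [264. 231.] lo [ 0.497 -0.191  0.015] hi [ 0.527 -0.156  0.076]
top test_plate 0.65 [239. 234.] lo [ 0.449 -0.21   0.002] hi [ 0.556 -0.029  0.015]
top repair_tray 0.58 [365. 209.] lo [ 0.49  -0.453  0.001] hi [ 0.609 -0.316  0.025]
side plunger_a_mid 0.75 [247. 212.] lo [ 0.499 -0.195  0.011] hi [ 0.532 -0.15   0.075]
side plunger_a_mid 0.55 [318. 220.] lo [ 0.63  -0.205  0.002] hi [ 0.662 -0.178  0.065]
side test_plate 0.93 [236. 217.] lo [ 0.45  -0.218  0.003] hi [ 0.558 -0.039  0.012]
```

View pics/top0.png

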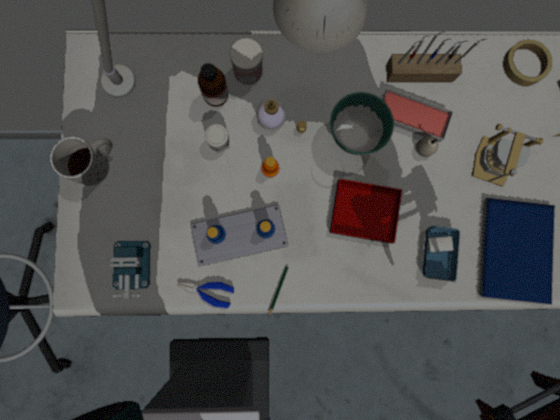

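View pics/side0.png

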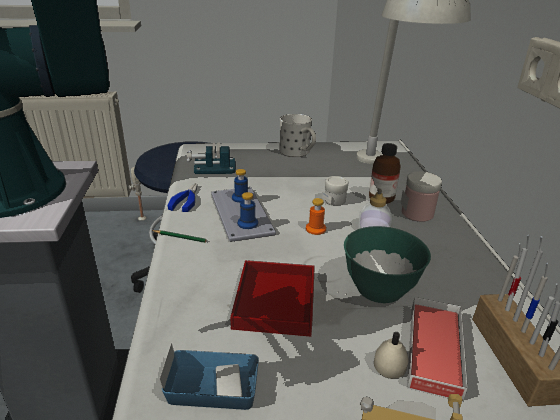

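The top picture shows the two blue plungers on the grey plate at (215,235), left, and (265,229), right, and the red tray at (366,211). Possible mix-ups are the orange plunger at (271,168), the small brass piece at (301,127), the salmon box at (417,113) and the blue-grey tray at (441,253). By the description I choose the two blue ones and the red tray. I'll check that choice in a close wrist picture.

```bash
python3 - <<'E'
from h import *
c=capture("top")
for uv in((215,233),(265,227)): print("top",pt(c,uv,.074).round(4))
q=current_orientation()
move_ptp([.49,-.12,.30],q)
move_gripper(0.0)
c=capture("wrist"); cv2.imwrite("pics/w0.png",c["image"])
for s in silhouettes("wrist","plunger_a_mid"):
    p=cloud(c,s["region"]); k=p[p[:,2]>p[:,2].max()-.006]
    print(round(s["conf"],2),np.round(s["xy"]),len(k),"cap",((k.min(0)+k.max(0))/2).round(4),np.ptp(k,0).round(3))
P=cloud(c,np.ones((420,560),bool)); 
k=P[(P[:,2]>.066)&(P[:,2]<.085)&(abs(P[:,0]-.5)<.1)&(abs(P[:,1]+.12)<.15)]
for sgn in(1,-1):
    a=k[sgn*(k[:,1]+.12)>0]; print("all",len(a),a.size and ((a.min(0)+a.max(0))/2).round(4),a.size and np.ptp(a,0).round(3))
print(current_clock(),current_position(),current_force())
E
```

```text
top [ 0.5023 -0.0783  0.074 ]
top [ 0.5129 -0.1748  0.074 ]
0.63 [309. 173.] 183 cap [ 0.5162 -0.1741  0.0746] [0.02  0.019 0.005]
0.57 [360.  89.] 215 cap [ 0.6466 -0.1851  0.0654] [0.02  0.019 0.006]
all 196 [ 0.506  -0.0721  0.0735] [0.02  0.02  0.008]
all 183 [ 0.5162 -0.1741  0.0746] [0.02  0.019 0.005]
3.7083 [ 0.48998652 -0.11998312  0.299982  ] [-0.47554536  0.59360134  0.14847597]
```

View pics/w0.png

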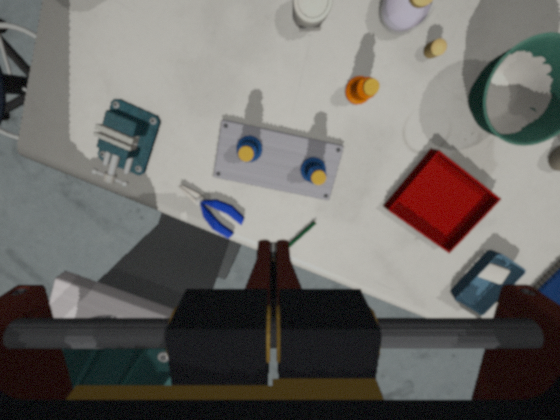

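The wrist picture shows blue plungers with brass caps on the plate at (247,150), left, and (316,172), right. The orange one stands apart at (360,88), and the red tray is at (440,198). The caps measure 20 mm across at z≈0.074, 102 mm apart, which fits the description. I'll press them now.

```bash
python3 - <<'E'
from h import *
q=current_orientation()
for n,x,y in(("left",.506,-.0725),("right",.516,-.1745)):
    move_ptp([x,y,.10],q); sleep(.3)
    f0=np.mean([current_force() for _ in range(5)],0)
    for z in(.0715,.0685,.066):
        servo_line([x,y,z],rate=.04); sleep(.25)
        print(n,z,round(float(current_position()[2]),4),(np.mean([current_force() for _ in range(5)],0)-f0).round(2))
    c=capture("side"); cv2.imwrite(f"pics/press_{n}.png",cv2.resize(c["image"][130:270,150:350],None,fx=2,fy=2))
    servo_line([x,y,.11],rate=.08)
print(current_clock())
E
```

```text
left 0.0715 0.0717 [ 0.9  -0.76  0.89]
left 0.0685 0.0686 [ 1.05 -0.99  1.27]
left 0.066 0.0661 [ 0.9  -1.24  0.71]
right 0.0715 0.0717 [-0.62 -0.24  3.41]
right 0.0685 0.0686 [-1.3   1.83  6.14]
right 0.066 0.0663 [-2.13  0.89  7.4 ]
11.3583
```

View pics/press_left.png

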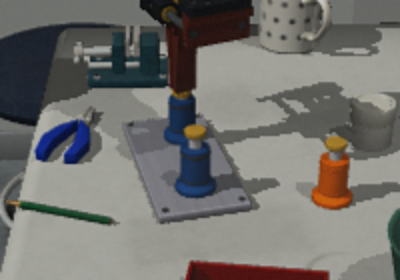

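```bash
python3 - <<'E'
from h import *
q=current_orientation()
c=capture("top"); 
m=[s for s in silhouettes("top","repair_tray")]
for s in m:
    p=cloud(c,s["region"]); r=p[p[:,2]>.018]; print(s["conf"],((r.min(0)+r.max(0))/2).round(4),np.ptp(r,0).round(3))
    b=cv2.minAreaRect(r[:,:2].astype(np.float32)); print(b)
move_ptp([.45,-.12,.28],q)
c=capture("wrist")
P=cloud(c,np.ones((420,560),bool))
for z0 in(.068,.02):
  k=P[(P[:,2]>z0)&(P[:,2]<.085)&(abs(P[:,0]-.51)<.05)&(abs(P[:,1]+.12)<.1)]
  for sgn in(1,-1):
    a=k[sgn*(k[:,1]+.12)>0]; print("all",len(a),((a.min(0)+a.max(0))/2).round(4),np.ptp(a,0).round(3))
print(current_clock())
E
```

```text
0.73 [ 0.5487 -0.385   0.0233] [0.135 0.153 0.01 ]
((0.5493894815444946, -0.3848706781864166), (0.13556478917598724, 0.1154409646987915), 79.52620697021484)
all 235 [ 0.5058 -0.0723  0.0748] [0.02  0.02  0.005]
all 222 [ 0.516  -0.1742  0.0744] [0.02  0.02  0.007]
all 432 [ 0.5079 -0.0717  0.0486] [0.032 0.032 0.057]
all 504 [ 0.5162 -0.171   0.0489] [0.035 0.026 0.058]
12.2917
```

The picture shows the fingers on the left plunger's cap at (181,93), which is nearly down to the cylinder, with the right one released at (195,132). The left took about 1 N and the right 7.4 N at the same depth, so the left is weak. I'll pick it up.

```bash
python3 - <<'E'
from h import *
q=current_orientation(); x,y=.506,-.0723
move_gripper(.055)
move_ptp([x,y,.12],q); servo_line([x,y,.027],rate=.08)
move_gripper(0.0); sleep(.2)
print("gap",current_finger_gap(),current_grip_force(),current_position())
servo_line([x,y,.19],rate=.12)
print("gap",current_finger_gap(),current_force())
tx,ty=.549,-.385
move_ptp([tx,ty,.16],q)
c=capture("side"); cv2.imwrite("pics/held.png",c["image"][100:400,120:440])
print(current_finger_gap(),current_clock())
E
```

```text
gap 0.027353751306839195 30.0015955301933 [ 0.50615969 -0.07235423  0.02717775]
gap 0.027485723465380522 [-0.0877119   0.17911445 -1.91757767]
0.02771089727773348 18.8167
```

View pics/held.png

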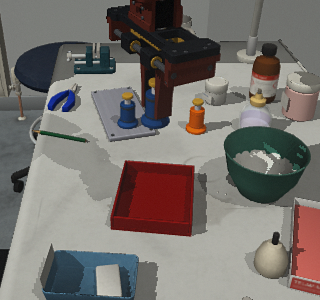

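The picture shows the weak plunger held upright at (152,105) above the tray at (155,197). The firm one stands on the plate at (128,112). I'll lower the weak one now.

```bash
python3 - <<'E'
from h import *
tx,ty=.549,-.385
servo_line([tx,ty,.035],rate=.1); sleep(.2)
print(servo_line([tx,ty,.0185],rate=.02,contact_N=3),current_position(),current_force())
sleep(.2); move_gripper(.055); sleep(.2)
servo_line([tx,ty,.14],rate=.1)
move_ptp([tx-.09,ty,.28],current_orientation())
c=capture("side"); cv2.imwrite("pics/end.png",c["image"][100:400,120:440])
c=capture("wrist"); P=cloud(c,np.ones((420,560),bool))
for cx,cy in((tx,ty),(.516,-.174)):
  for a,b in((.055,.09),(.03,.048)):
    k=P[(P[:,2]>a)&(P[:,2]<b)&(abs(P[:,0]-cx)<.04)&(abs(P[:,1]-cy)<.04)]; print(len(k),((k.min(0)+k.max(0))/2).round(4),k.max(0).round(4)) if len(k) else print(0)
print(current_clock())
E
```

```text
True [ 0.54881198 -0.38482476  0.02116386] [ 0.26485616 -0.04768514  4.36410077]
238 [ 0.5481 -0.3838  0.0686] [ 0.5581 -0.3738  0.0714]
13 [ 0.5456 -0.3777  0.0389] [ 0.557  -0.37    0.0475]
544 [ 0.5167 -0.1767  0.0661] [ 0.5304 -0.1649  0.0771]
133 [ 0.5168 -0.182   0.039 ] [ 0.5303 -0.175   0.0479]
24.25
```

View pics/end.png

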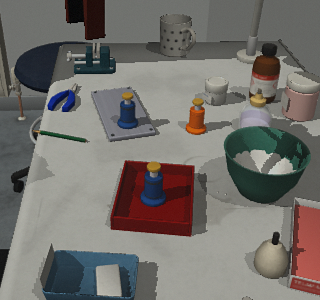

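The picture shows the weak plunger upright in the tray at (153,185), cap up at z≈0.07. The firm one is upright on the plate at (128,112), and the arm is clear of both.

```bash
python3 -c "
from bench import *
print(close_job())"
```

```text
the job is handed in; nothing more can be done
None
```

The left plunger was the weak one (about 1 N against 7.4 N for the right one at the same press depth); it now stands upright in the red tray, the firm one is still upright in its place on the plate, and the job is handed in at about 24 s (no verdict was returned).

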